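Free the tea-ball dish and turn its lip to the mug

ROBOT

A 6-joint arm with a two-finger parallel gripper is mounted at the origin on the work surface. World frame = base frame: x ahead of the robot, y to its left, z up, the work surface at z = 0. Lengths are in mm, angles in rad, forces in N, time in s.
With the tool pointing down it reaches from about 400 to 825 mm from the base axis. Payload 7 kg.
Tool frame: the origin (TCP) lies at the very end of the fingers, on their centre line; the grasp point (between the pads) lies 19 mm behind it; z points along the fingers, y is the direction in which the jaws open and shut (so a half turn about z gives the same grasp; the last joint's range is limited). The gripper opens to 88 mm and grips with 3 to 60 N. Pads are 19 mm wide; open, the fingers measure 130 mm over their backs; the gripper's body (78 mm by 193 mm) begins 47 mm behind the grasp point.
Start: joints at [-0.856, 0.359, 0.012, 0, -1.224, -0.288], TCP at [279.395, -614.438, 226.561] pointing down, gripper open.
Joint ranges: [-3.07, 3.07], [-1.43, 2.12], [-1.02, 1.25], [-3.03, 1.67], [-3.05, -0], [-3.03, 3.03]. Speed limits (rad/s): [2.39, 2.39, 3.01, 3.14, 3.14, 3.14].

INTERFACE

Orientations are given as a unit quaternion [x, y, z, w].
In Python, from plant import bot gives the robot as it stands. Calls block until the motion is done:
- bot.move_ptp(position, orientation): joint-space move of the TCP to a pose.
- bot.line_to(position, velocity=150, ori=None): straight line of the TCP; ori=None keeps the orientation; velocity is the mean speed in mm/s.
- bot.move_joints(angles): joint-space move.
- bot.move_gripper(opening, force=None): finger opening in mm; force is the grip in N (None keeps the last); returns when the fingers have stopped.
- bot.pause(seconds).
- bot.solve_ik(position, orientation): joint angles nearest the present ones, or None.
- bot.read_state(): the state.
- bot.camera(name): name is "scene" or "top"; returns the picture (480x640x3 uint8, red, green, blue); there is no depth.
- bot.get_calibration(name): a dict with "fx", "fy", "cx", "cy" (pixels), "distortion" ([k1, k2, p1, p2, k3] as OpenCV has them; the pictures are not rectified), "view" (4x4, takes a point from world to camera coordinates). Camera axes: x right, y up, looking along -z (the intrinsics and any distortion apply to the point x, -y, -z); pixel columns grow to the right and rows downward; lengths in mm; the calibration is good to about 2 mm. A picture is of the moment at which its call begins. get_calibration takes no time and is no camera call.
A pose or a line that the arm cannot do raises bot.Unreachable and nothing moves.
- bot.close_job(): hands the job in, once; it reports no verdict.
The state is a dict: "t": time; "joint_pos": joint angles; "qvel": joint speeds; "tau": joint torques, N m; "tcp_pos": TCP position; "eef_rot": TCP orientation; "contact_force": force on the tool from outside, world axes, zero at the start; "moment": the same for the moment, N m; "width": finger opening in mm.
Only numpy, scipy, OpenCV 4.12 (cv2) and the standard library are available. Lean on these libraries where they do the work, as an engineer would, in place of code of your own. Each camera call takes 0.05 s, during which the arm holds its last target. There are 200 camera calls.

TASK

The white drip dish is locked on its wooden stand: turn the red clamp knob behind it a quarter turn anticlockwise (seen from above), so that its red tongue swings clear of the dish. Then take the dish by its arched handle, lift it about 10 cm straight up over the stand and turn it level through a quarter turn, so that the blue lip, which pointed out of the front of the stand, points squarely to that side of the stand where the blue mug is, with the copper tea ball staying in the middle of the dish all the while. Finish while still holding the dish up there, level and still, with the things around the stand undisturbed.

Things in the scene. Friction and masses are not known exactly. Their poses are not given: they have to be found in the camera images.
- stand: wooden stand fixed to the counter (mm), x -95 to +165, y +-75, 20 thick; origin on the counter under the middle of the dish's seat. Its front is -x, roughly towards the robot. A low steel ring (6 high, 66 inside) locates the dish's foot with about 2 of play. The clamp's upright axis is at x +112, y 0
- stand_seat (a point): centre of the seat on which the dish's foot rests, 20 above the counter
- clamp (a joint): angle of the red clamp knob (rad): 0 when the tongue points at the dish's centre, over its rim (locked), growing anticlockwise seen from above; the stop is at 1.55. From about 0.8 the tongue is clear of the dish; the job asks for a quarter turn (at least 1.15). It stays where it is left (friction 0.06 N m)
- clamp_grip (a point): point on the knob's axis, 77 mm above the counter, in the red bar to grip: 48 long, 14 wide, 59 to 89 above the counter. The point's x axis runs along the bar; the tongue lies in line with it, points to the point's -x, reaches 58 from the axis and is 14 wide, 51 to 57 above the counter
- dish: loose white dished plate (mm), about 0.25 kg, 132 across, rim 25 above its underside; origin under the centre of its foot (62 wide). Blue lip, 24 wide, sticks out at -x to 88. Steel handle arch over it along y (posts at y +-63). On the stand its axes are the stand's: lip out of the front, handle across. Inside a 10 degree cone to radius 40, then 26 degrees to the rim
- dish_grip (a point): middle of the dark wooden grip bar on top of the dish's arched handle, 94 mm above the dish's underside (114 above the counter at the start); the bar is 64 long along the dish's y, 14 wide along x, 16 high. The dish's weight hangs below it
- teaball: copper-coloured tea ball, 36 in diameter, about 60 g, loose in the middle of the dish; it rolls if the dish is tilted over about 10 degrees or jerked
- teaball_center (a point): centre of the tea ball, 28 above the dish's underside when it lies in the middle
- mug: blue ceramic mug, 80 wide, 95 tall, with a handle; origin under its centre. It stands left or right of the stand and tells which way the lip must point. Leave it alone (sizes in mm)
- jar: amber glass jar with wooden cap, 72 wide, 110 tall, upright, on the other side of the stand from the mug; origin under its centre. Leave it alone (sizes in mm)
- pepper: pale wooden pepper mill, 44 wide, 84 tall, close to the stand's right side (its -y); origin under its centre. Leave it alone (sizes in mm)
- spoon: steel spoon, 150 long, lying close to the stand's left side (its +y), along body x. Leave it alone (sizes in mm)
Not all that is in view belongs to the job. What is shaped like the dish but green or pink is not meant.

How it is judged (in metres and radians):
On the way, in this order (a step that is already met when the one before it is completed fails the run):
1. the clamp knob is turned a quarter turn, with the dish still seated on the stand (value of joint clamp above 1.15 rad and z of dish in the frame of stand_seat below 0.006 m and horizontal distance between dish and stand_seat below 0.02 m), for 0.2 s.
2. the dish is lifted clear of the stand in the fingers (z of dish in the frame of stand_seat above 0.04 m and contact force between the fingers and dish above 0.5 N), for 0.2 s.
At the end, for the whole second after the job is handed in: Held in the fingers 60-160 mm over the seat, within 50 mm sideways, off the stand; lip towards the mug's side, within 12 deg of square; level within 5.7 deg, still; ball within 12 mm of the middle; knob turned at least 1.15 rad; mug, jar, pepper mill, spoon within 20 mm of their starts (z of dish in the frame of stand_seat between 0.06 and 0.16 m and horizontal distance between dish and stand_seat below 0.05 m and angle between the x axis of dish and the y axis of stand, either way round below 0.21 rad and x of mug in the frame of dish below -0.02 m and angle between dish's own z axis and vertical below 0.1 rad and horizontal distance between teaball_center and dish below 0.012 m and contact force between the fingers and dish above 0.5 N and contact force between dish and stand below 0.05 N and linear speed of each of dish, teaball below 0.03 m/s and angular speed of dish below 0.2 rad/s and value of joint clamp above 1.15 rad and distance of each of mug, jar, pepper, spoon from where it was at the start of the episode below 0.02 m); the arm keeps its last pose, push and grip.
It fails at once if the tea ball rolls more than 25 mm from the middle of the dish (horizontal distance between teaball_center and dish above 0.025 m).
It fails at once if the dish is tilted by more than 14 degrees (angle between dish's own z axis and vertical above 0.25 rad).
It fails at once if the mug, jar, pepper mill or spoon is shifted or knocked over (distance of any of mug, jar, pepper, spoon from where it was at the start of the episode above 0.02 m).
It also fails if it takes over 51 s, if anything falls off the work surface, if the arm or the gripper's body presses on something with over 40 N, if the wrist force passes 120 N, or if a joint passes its speed limit or range.

## Working session

There is one attempt and no reset: what is moved stays moved. The work goes in short steps, each a Python script; the robot and the scene stay as the last script left them, time stands still between calls to the robot, and variables do not carry over. Pictures are saved under pics/ and viewed, about 8 in all and at most 12, crops included, and the job is handed in when it is done.

```bash
ls; mkdir -p pics; python3 - <<'E'
from plant import bot
import cv2,numpy as np
for n in("scene","top"):
    im=bot.camera(n); cv2.imwrite(f"pics/{n}0.png",im[:,:,::-1])
    c=bot.get_calibration(n); print(n,{k:np.round(v,4).tolist() for k,v in c.items()})
print(bot.read_state())
E
```

```text
pics
scene {'fx': 463.0013, 'fy': 463.0013, 'cx': 315.3166, 'cy': 238.9096, 'distortion': [0.0139, 0.0, 0.0, 0.0, 0.0], 'view': [[0.7314, 0.6819, -0.013, -355.4216], [-0.5882, 0.6403, 0.4941, 251.1927], [0.3452, -0.3537, 0.8693, -1063.8178], [0.0, 0.0, 0.0, 1.0]]}
top {'fx': 487.7545, 'fy': 487.7545, 'cx': 318.0253, 'cy': 231.6576, 'distortion': [-0.0239, 0.0, 0.0, 0.0, 0.0], 'view': [[-0.0206, -0.9997, -0.0144, 3.6609], [0.9988, -0.0212, 0.044, -492.3957], [-0.0443, -0.0135, 0.9989, -884.5048], [0.0, 0.0, 0.0, 1.0]]}
{'t': 0.1, 'joint_pos': array([-8.55893300e-01,  3.59335745e-01,  1.11508283e-02, -2.83450814e-04,
       -1.22409573e+00, -2.88082272e-01]), 'qvel': array([ 0.00140784, -0.00230262,  0.00124692, -0.00196944,  0.00116356,
       -0.00206295]), 'tau': array([-8.96872316e-04, -5.84164560e+01,  2.93754548e+01,  7.01555416e+00,
        1.01893200e-02, -3.00874956e-05]), 'tcp_pos': array([ 279.21382138, -614.06910239,  225.70779989]), 'eef_rot': array([-2.11746913e-01,  9.77324243e-01,  7.14836347e-04, -2.39934023e-04]), 'contact_force': array([-0.19132799,  0.03540491, -0.20381986]), 'moment': array([-0.05380231,  0.02707097, -0.00362987]), 'width': 87.62111670299333}
```

View pics/scene0.png

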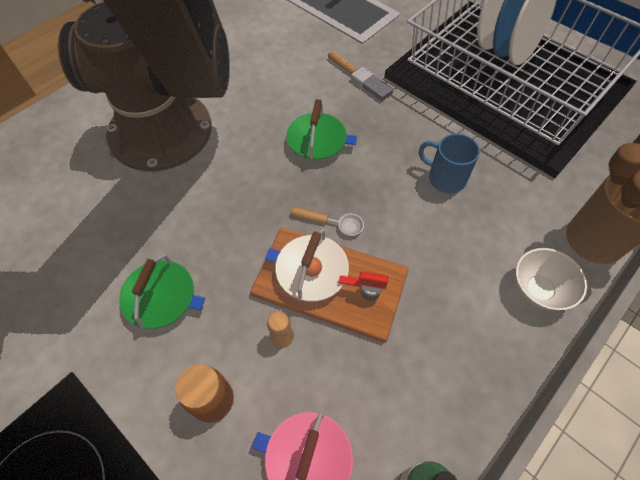

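View pics/top0.png

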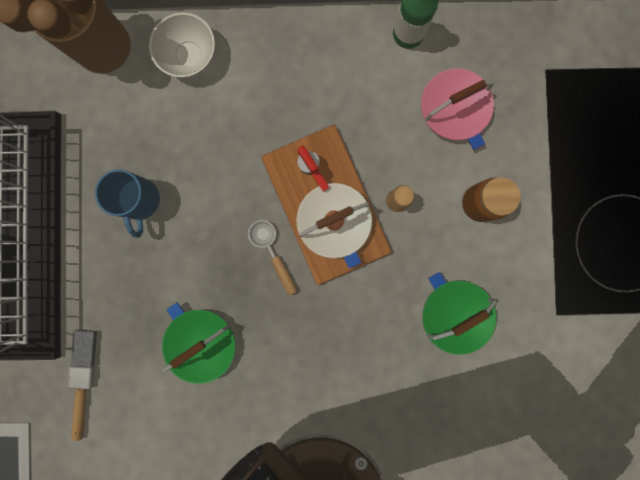

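The scene shows the stand at about (330,285), with the white dish and red clamp on it. The mug is at (452,163) and the pepper mill at (280,328). The top view has the dish at (335,220), the knob at (310,160), the mug on the left (world +y) at (120,193), and the lip at (353,260). Next I'll enlarge both pictures.

```bash
python3 - <<'E'
import cv2
a=cv2.imread("pics/top0.png")[115:295,225:425]; cv2.imwrite("pics/topc.png",cv2.resize(a,None,fx=3.3,fy=3.3,interpolation=cv2.INTER_CUBIC))
a=cv2.imread("pics/scene0.png")[220:350,240:420]; cv2.imwrite("pics/scenec.png",cv2.resize(a,None,fx=4,fy=4,interpolation=cv2.INTER_CUBIC))
E
```

```text
(no output)
```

View pics/topc.png

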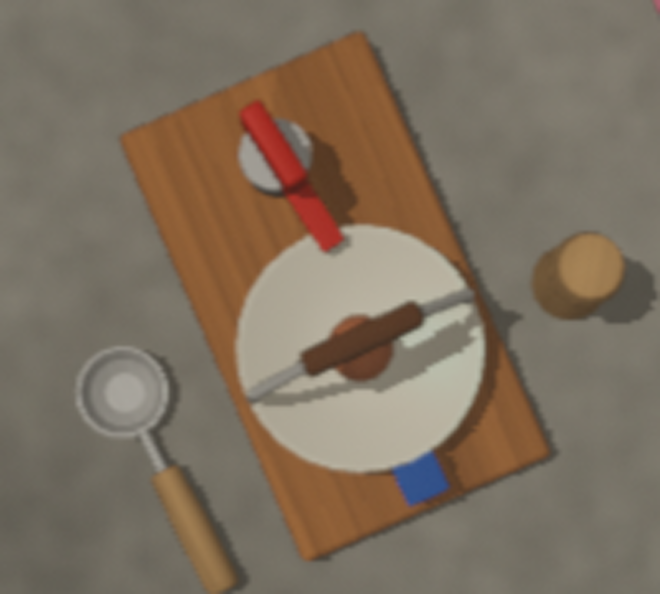

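View pics/scenec.png

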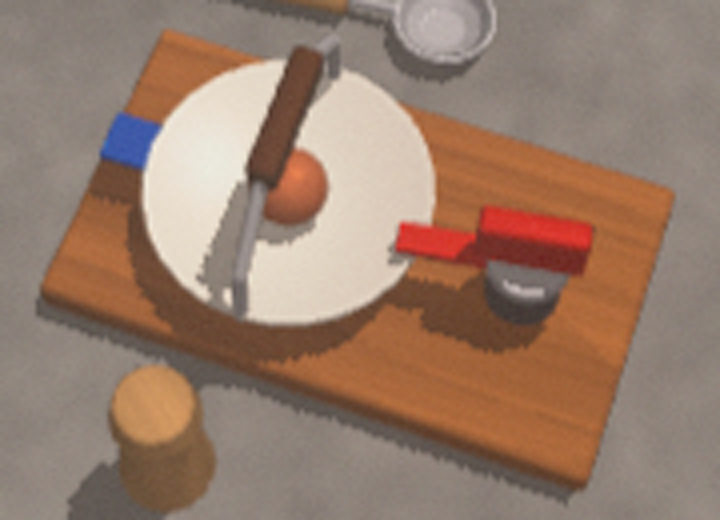

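```bash
cat > h.py <<'E'
import numpy as np,cv2
from plant import bot
from scipy.optimize import least_squares
from scipy.spatial.transform import Rotation as R
def proj(n,P):
    c=bot.get_calibration(n); V=np.array(c["view"]); q=(V[:3,:3]@np.atleast_2d(P).T).T+V[:3,3]
    q=q*[1,-1,-1]; K=np.array([[c["fx"],0,c["cx"]],[0,c["fy"],c["cy"]],[0,0,1]])
    return cv2.projectPoints(q.astype(float),np.zeros(3),np.zeros(3),K,np.array(c["distortion"],float))[0][:,0]
def S(p,pts):
    x,y,a=p; pts=np.atleast_2d(pts).astype(float); r=R.from_euler('z',a).apply(pts); return r+[x,y,0]
def quat(a): # tool down, tool y axis (jaws) along world yaw a+90deg, tool x along yaw a
    return (R.from_euler('z',a)*R.from_euler('x',np.pi)).as_quat()
E
python3 - <<'E'
from h import *
un=lambda u,o,f:(np.array(u,float)+.5)/f-.5+o
C=[[165,75,20],[165,-75,20],[-95,-75,20],[-95,75,20]]
tp=un([[120,137],[363,31],[553,456],[308,557]],[225,115],3.3)
sp=un([[675,192],[588,487],[42,295],[165,30]],[240,220],4)
f=lambda p,ns:np.concatenate([(proj(n,S(p,C))-m).ravel() for n,m in ns])
for ns in ([("top",tp)],[("scene",sp)],[("top",tp),("scene",sp)]):
    r=least_squares(f,[550,0,.4],args=(ns,),x_scale=[100,100,1]); print(r.x,np.round(r.fun,1))
p=r.x
# marks: dish bar ends (top face z=122), knob bar top ends z=89, tongue tip
M={"bar":[[0,32,122],[0,-32,122]],"knob":[[112+24,0,89],[112-24,0,89]],"tip":[[54,0,57]],"ball":[[0,0,48]],"lip":[[-88,0,30]]}
for k,v in M.items():
    print(k,"top",np.round((proj("top",S(p,v))-[225,115]+.5)*3.3-.5).tolist(),"scene",np.round((proj("scene",S(p,v))-[240,220]+.5)*4-.5).tolist())
E
```

```text
[ 5.10423839e+02 -3.62651250e+01  3.93500313e-01] [-0.7 -0.7  0.5 -1.4  0.9 -0.4 -0.7  2.4]
[ 5.13825211e+02 -3.77355353e+01  3.94815154e-01] [ 1.3 -0.2  0.7  0.4 -1.5 -0.1 -0.5 -0.6]
[ 5.12044624e+02 -3.68826061e+01  3.93817408e-01] [-0.4 -1.6  0.8 -2.2  1.2 -1.3 -0.3  1.5  0.8 -1.   0.1 -0.6 -1.9 -1.1
 -0.8 -1.4]
bar top [[306.0, 361.0], [426.0, 308.0]] scene [[311.0, 47.0], [256.0, 174.0]]
knob top [[257.0, 97.0], [295.0, 182.0]] scene [[591.0, 245.0], [481.0, 210.0]]
tip top [[322.0, 251.0]] scene [[402.0, 217.0]]
ball top [[363.0, 345.0]] scene [[288.0, 188.0]]
lip top [[428.0, 495.0]] scene [[112.0, 147.0]]
```

The residuals are about 1–2 px and the marks agree, so I'm using the stand pose (511.5, -36.6, 0.394). The mug is on the stand's +y side, so the dish must turn -90°. I'll grip the knob now.

```bash
cat >> h.py <<'E'
P=[511.5,-36.6,.394]; A=P[2]
def st(m=""):
    s=bot.read_state(); print(m,"t%.2f"%s["t"],"tcp",np.round(s["tcp_pos"],1),"F",np.round(s["contact_force"],1),"M",np.round(s["moment"],2),"w%.1f"%s["width"],"q",np.round(s["joint_pos"],2)); return s
E
python3 - <<'E'
from h import *
k=S(P,[112,0,63])[0]; q=quat(A-np.pi)
bot.move_ptp(k+[0,0,110],q); st("above")
bot.move_gripper(50,15)
bot.line_to(k,120); st("down")
bot.move_gripper(0,15); st("grip")
cv2.imwrite("pics/grip.png",bot.camera("scene")[200:360,220:440,::-1].repeat(3,0).repeat(3,1))
E
```

```text
above t2.61 tcp [615.    5.6 173.1] F [0.4 0.9 0. ] M [ 0.03 -0.    0.01] w87.7 q [ 0.33  0.3  -0.2   0.   -1.07 -1.5 ]
down t4.50 tcp [615.5   6.5  63.8] F [ 0.4 -0.1  0.4] M [-0.05  0.04 -0.05] w49.9 q [ 0.33  0.41 -0.32  0.   -0.84 -1.5 ]
grip t5.17 tcp [615.4   8.2  63.2] F [-1.3  8.6  1.2] M [3.13 0.44 0.08] w13.7 q [ 0.33  0.41 -0.32 -0.   -0.84 -1.5 ]
```

View pics/grip.png

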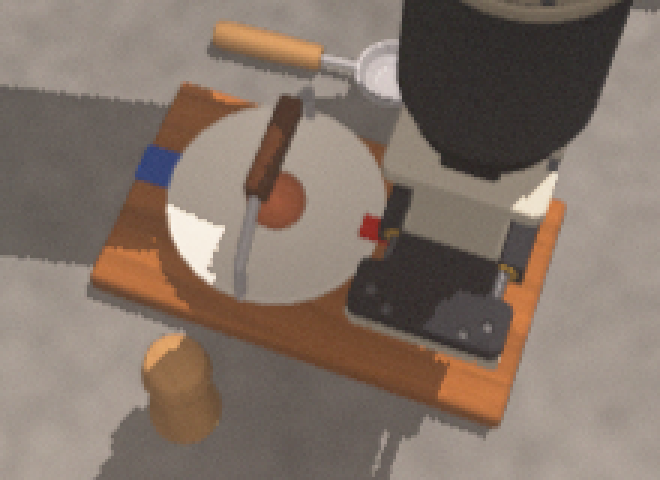

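The fingers hold the bar (width 13.7). The side force says the knob is about 2 mm further in +y. I'll turn it in steps and watch the forces.

```bash
python3 - <<'E'
from h import *
k=S(P,[112,0,63])[0]+[-.7,2,0]
for d in (.15,.5,.9,1.25,1.42):
    bot.line_to(k,100,ori=quat(A-np.pi+d)); s=st("%.2f"%d)
    e=S([0,0,A+d],[0,1,0])[0]  # jaw axis: relieve side force (~5 N/mm)
    k=k+e*np.clip((s["contact_force"]@e)/5,-2,2)
print(k)
E
```

```text
0.15 t5.53 tcp [615.3   8.5  63.3] F [ 4.5 -1.7 -1.3] M [-0.51 -1.56  0.07] w13.9 q [ 0.33  0.41 -0.32  0.   -0.84 -1.36]
0.50 t6.03 tcp [615.1   8.6  63.2] F [ 1.8  5.8 -0.7] M [ 1.98 -0.56  0.07] w13.9 q [ 0.33  0.41 -0.32 -0.   -0.84 -1.01]
0.90 t6.58 tcp [614.7   8.7  63.2] F [ 1.8  5.4 -0.4] M [ 1.96 -0.58  0.04] w13.7 q [ 0.33  0.41 -0.32 -0.   -0.84 -0.61]
1.25 t7.08 tcp [614.4   8.8  63.2] F [-0.3  5.8  1.5] M [ 2.15 -0.07  0.05] w14.3 q [ 0.33  0.41 -0.32 -0.   -0.84 -0.26]
1.42 t7.39 tcp [614.3   8.7  63.2] F [-1.2  6.5  2.1] M [2.09 0.13 0.06] w13.7 q [ 0.33  0.41 -0.32 -0.   -0.84 -0.09]
[614.42225406   8.02438403  63.        ]
```

```bash
python3 - <<'E'
from h import *
bot.move_gripper(34); st("open")
s=bot.read_state(); k=s["tcp_pos"].copy()
bot.line_to(k+[0,0,130],150); 
k2=k+[0,0,130]+S([0,0,A],[90,60,0])[0]
bot.line_to(k2,200); st("up")
a=bot.camera("top")[115:295,225:425,::-1]; cv2.imwrite("pics/t2.png",cv2.resize(a,None,fx=3.3,fy=3.3,interpolation=cv2.INTER_CUBIC))
a=bot.camera("scene")[220:350,240:420,::-1]; cv2.imwrite("pics/s2.png",cv2.resize(a,None,fx=4,fy=4,interpolation=cv2.INTER_CUBIC))
E
```

```text
open t7.99 tcp [614.3   7.9  62.9] F [-0.6  0.5 -0.7] M [ 0.02  0.09 -0.06] w33.5 q [ 0.33  0.41 -0.32  0.   -0.84 -0.09]
up t9.70 tcp [673.9  97.9 191.9] F [ 0.5 -0.4  0.2] M [-0.05  0.15  0.03] w33.8 q [ 0.43  0.39 -0.02 -0.   -1.16 -0.19]
```

View pics/s2.png

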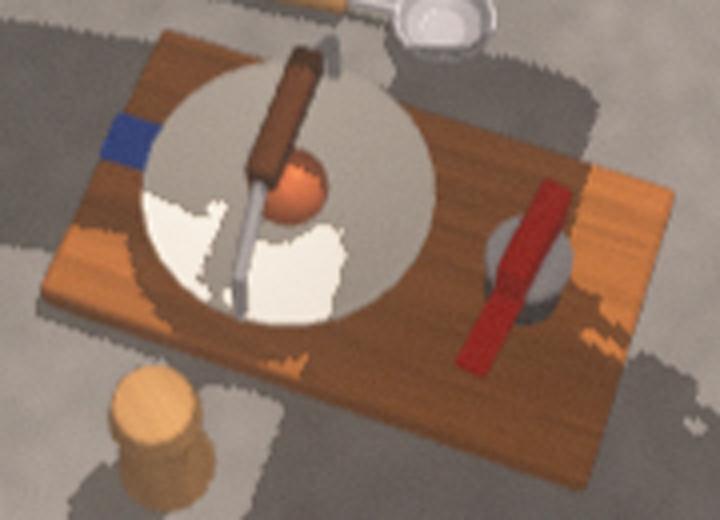

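View pics/t2.png

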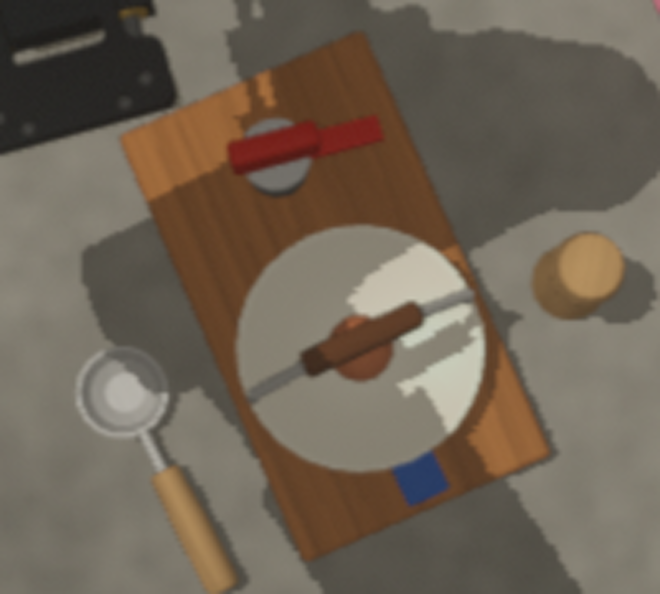

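The knob has turned with its tongue clear (tip at (382,128) in the top crop), and the dish and ball haven't moved. The bar centre in the top crop is (362,336), which puts the dish at about (511,-35). Next I'll grip the handle, then do a small lift and look.

```bash
cat >> h.py <<'E'
D=np.array([511,-35,95.]); QD=quat(A-np.pi/2)
E
python3 - <<'E'
from h import *
bot.move_ptp(D+[0,0,95],QD); st("above")
bot.line_to(D+[0,0,.5],80); st("down")
bot.move_gripper(20,5); st("w20")
bot.move_gripper(0,5); s=st("grip5")
bot.move_gripper(0,30); bot.pause(.3); s=st("grip30")
bot.line_to(D+[0,0,12],20); bot.pause(.3); st("lift12")
a=bot.camera("scene")[200:350,230:420,::-1]; cv2.imwrite("pics/s3.png",cv2.resize(a,None,fx=4,fy=4,interpolation=cv2.INTER_CUBIC))
E
```

```text
above t10.65 tcp [511.3 -35.4 190.9] F [0.6 0.5 0.6] M [0.05 0.07 0.01] w33.9 q [ 0.31  0.12 -0.4   0.   -1.06  0.08]
down t11.98 tcp [511.4 -34.9  96. ] F [ 0.2 -0.4  0.4] M [0.02 0.08 0.  ] w34.3 q [ 0.32  0.22 -0.52  0.   -0.83  0.08]
w20 t12.50 tcp [511.  -35.   95.6] F [ 0.2 -0.5 -0.3] M [-0.    0.15  0.01] w19.8 q [ 0.32  0.22 -0.52 -0.   -0.83  0.08]
grip5 t12.80 tcp [511.1 -35.   95.5] F [-0.2 -0.  -0.3] M [-0.01  0.04  0.03] w13.9 q [ 0.32  0.22 -0.52  0.   -0.83  0.08]
grip30 t13.32 tcp [511.  -35.   95.5] F [ 0.3  0.2 -0.5] M [0.02 0.02 0.03] w14.2 q [ 0.32  0.22 -0.52 -0.   -0.83  0.08]
lift12 t14.34 tcp [510.9 -35.  106.9] F [-0.6 -0.1 -3.2] M [0.02 0.08 0.  ] w13.7 q [ 0.32  0.21 -0.5  -0.   -0.86  0.08]
```

View pics/s3.png

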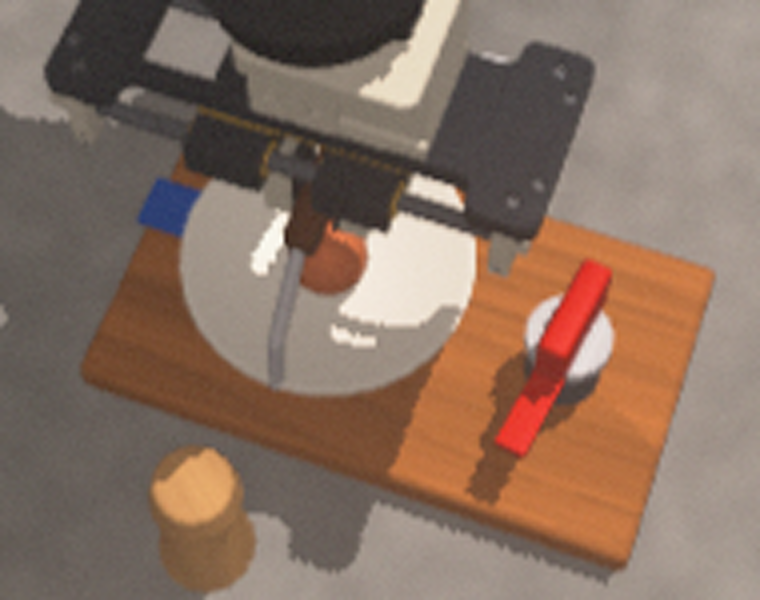

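It's lifted 12 mm. The load is 3.2 N, matching dish plus ball; the dish is level and the ball is central at (333,258). Now the full lift and the turn.

```bash
python3 - <<'E'
from h import *
bot.line_to(D+[0,0,65],25); bot.pause(.4); st("65")
bot.line_to(D+[0,0,100],9,ori=quat(A-np.pi)); bot.pause(1); st("100 turned")
a=bot.camera("scene")[110:350,200:480,::-1]; b=bot.camera("top")[100:310,80:430,::-1]
cv2.imwrite("pics/s4.png",cv2.resize(a,None,fx=2.4,fy=2.4,interpolation=cv2.INTER_CUBIC))
cv2.imwrite("pics/t4.png",cv2.resize(b,None,fx=2.2,fy=2.2,interpolation=cv2.INTER_CUBIC))
st()
E
```

```text
65 t17.06 tcp [511. -35. 160.] F [-0.4  0.  -2.4] M [0.01 0.09 0.01] w13.7 q [ 0.32  0.15 -0.44 -0.   -0.99  0.08]
100 turned t22.10 tcp [511. -35. 195.] F [-0.4 -0.4 -2.4] M [-0.06 -0.02 -0.06] w13.5 q [ 0.32  0.11 -0.39 -0.   -1.07 -1.49]
 t22.20 tcp [511. -35. 195.] F [-0.3  0.8 -2.4] M [ 0.03  0.01 -0.02] w13.8 q [ 0.32  0.11 -0.39 -0.   -1.07 -1.49]
```

View pics/s4.png

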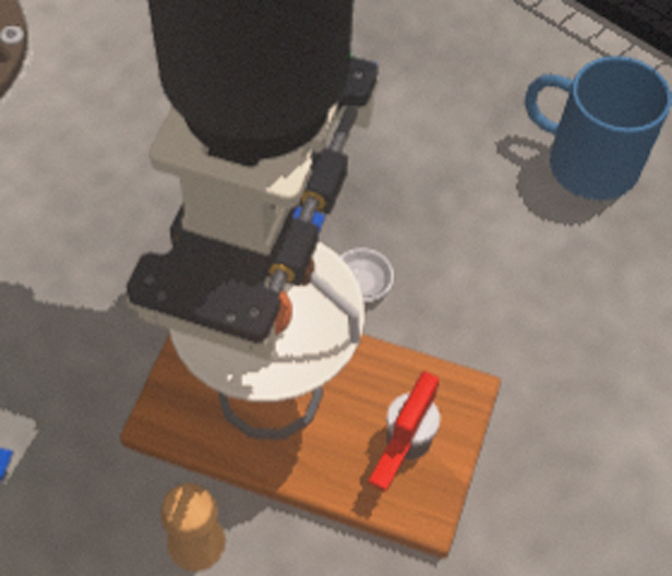

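View pics/t4.png

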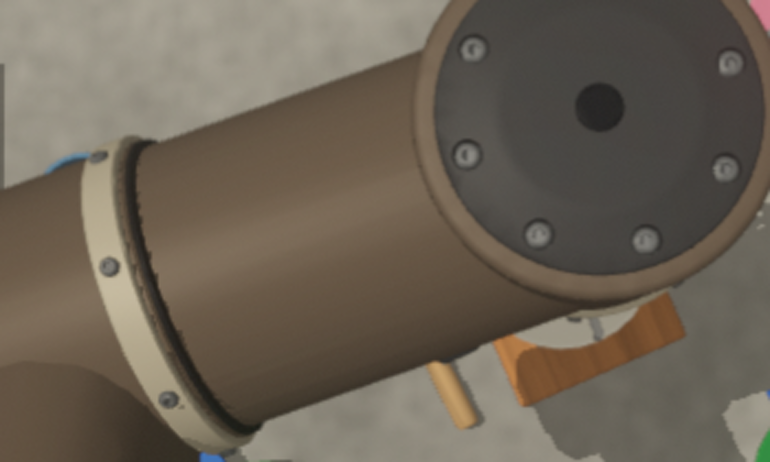

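The dish is up, with the blue lip at (305,215) pointing to the mug's side. The ball is partly hidden at (285,310), and the mug, mill, spoon and clamp look unmoved. The arm blocks the top view. I'll check the ball and lip pixels against predictions.

```bash
python3 - <<'E'
from h import *
import cv2
p=[511,-35,A-np.pi/2]; f=lambda v:np.round((proj("scene",S(p,v))-[200,110])*2.4).tolist()
print("ball",f([[0,0,148]]),"ball right edge",f([[18*np.cos(t),18*np.sin(t),148] for t in np.arange(0,6.3,.8)]),"lip",f([[-88,0,143],[-66,12,143],[-88,12,143]]))
im=cv2.imread("pics/s4.png"); h=cv2.cvtColor(im,cv2.COLOR_BGR2HSV)
for n,lo,hi in(("ball",(3,120,90),(14,255,255)),("lip",(108,170,90),(125,255,255))):
    m=cv2.inRange(h,lo,hi)[180:360,200:360]; y,x=np.nonzero(m); print(n,len(x),x.min()+200,x.max()+200,y.min()+180,y.max()+180)
st()
E
```

```text
ball [[266.0, 307.0]] ball right edge [[256.0, 329.0], [277.0, 329.0], [291.0, 315.0], [289.0, 297.0], [274.0, 285.0], [253.0, 287.0], [240.0, 301.0], [242.0, 319.0]] lip [[309.0, 210.0], [315.0, 239.0], [325.0, 215.0]]
ball 501 276 359 266 359
lip 70 296 322 209 224
 t22.20 tcp [511. -35. 195.] F [-0.3  0.8 -2.4] M [ 0.03  0.01 -0.02] w13.8 q [ 0.32  0.11 -0.39 -0.   -1.07 -1.49]
```

The ball's visible right edge (about 291 px) and the lip (296–322, 209–224) match the predictions for a centred ball and a square lip. Handing in.

```bash
python3 - <<'E'
from h import *
bot.pause(.5); s=st("final"); print(np.abs(s["qvel"]).max())
bot.close_job()
E
```

```text
final t22.70 tcp [511. -35. 195.] F [-0.3 -0.3 -2.2] M [ 0.05 -0.02  0.06] w13.5 q [ 0.32  0.11 -0.39 -0.   -1.07 -1.49]
0.001692007744823497
the job is handed in; nothing more can be done
```

The job is handed in at t = 22.7 s. I turned the clamp knob about 1.42 rad anticlockwise, gripped the dish by its handle bar at 30 N and lifted it about 100 mm over the seat. On the way up I turned it -90°, so the blue lip points to the mug's side (the stand's left, +y).

**Held and still:** at hand-in the finger width was 13.5 mm on the 14 mm bar. The load read 2.2 N, a bit under the roughly 3 N expected for dish and ball (3.2 N at the first small lift). Joint speeds were about 0.002 rad/s.

**Lip and ball:** in the scene picture the lip sat where I predicted it for a square turn. Only the ball's right edge was visible, and it matched a centred ball to about 1 px. My colour check for the ball picked up other red-brown pixels too, so I read that edge by eye.

**Not fully checked:** the arm blocked the top view at the end, so lip, ball and levelness were checked from the scene camera only. The mug, mill, spoon and clamp looked undisturbed. The jar was outside the final crop, but no move after the first, high transfer to the knob came near it.

**Disagreement:** the knob was about 2 mm further in +y than the first camera fit, and I corrected for that before gripping the dish.

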